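# Nest kidney trays in the packing jig

## Robot

A 7-joint arm with a two-finger parallel gripper is mounted at the origin on the work surface. World frame = base frame: x ahead of the robot, y to its left, z up, the work surface at z = 0. Lengths are in m, angles in degrees, forces in N, time in s.
With the tool pointing down it reaches from about 0.425 to 0.875 m from the base axis. Payload 4.7 kg.
Tool frame: the origin (TCP) lies between the finger pads; the fingertips stand 19 mm ahead of it and the grasp point (between the pads) is the TCP (tip_extent is the distance from the TCP to the fingertips, in m); z points along the fingers, y is the direction in which the jaws open and shut (so a half turn about z gives the same grasp; the last joint's range is limited). The gripper opens to 85 mm and grips with 20 to 120 N. Pads are 22 mm wide; open, the fingers measure 114 mm over their backs; the gripper's body (76 mm by 85 mm) begins 54 mm behind the grasp point. The pads swing forward as they close: fully open they stand 13 mm farther back than shut.
Start: joints at [-70.697, 18.392, -4.016, 83.108, 1.295, 78.541, -3.26], TCP at [0.206, 0.616, 0.25] pointing down, gripper open.
Joint ranges: [-163.93, 163.93], [-17.29, 119.83], [-79.2, 71.16], [3.27, 140.29], [-89.18, 269.18], [5.43, 117.66], [-154.24, 154.24]. Speed limits (degrees/s): [147.25, 147.25, 180, 180, 180, 180, 180].

## Interface

Orientations are given as a 3x3 rotation matrix whose columns are the frame's x, y, z axes.
In Python, from rig import get_state, grab_frame, get_calibration, hand_in, tip_extent gives the robot as it stands.
- The arm moves only by the tool arm_command, never from a script. Its argument "series" is one flat list of numbers, 4 for each row, row after row: the shift along the world's x, y, z in cm, then the turn about the world's z in rad. A call has 1 to 12 rows; each row shifts and turns the pose as measured when the row begins; what a row does not reach is not made up. A row lasts 1/12 s, in which the tool goes at most 41.7 mm and 7.16 degrees, less where a joint would pass 70% of its speed; a pose out of reach is approached as far as the arm can. A call is refused whole if a number of a shift passes 4.17 or a number of a turn 0.125, either way. A call with a gripper value outside its range is refused whole. "grip" is the closure, from -1 (fully open) to 1 (shut), set as the call begins (left out, the last holds). The fingers move at their own pace and stop on an object; the grip force is fixed at half the most. Time passes only in rows, so rows that do not move let the fingers close. It gives the time, the measured TCP pose, the force and the opening at its end, in the units of the state.
- get_state(): the state, without advancing time (a new reading comes with each control period).
- grab_frame(name): name is "scene" or "top" or "wrist"; returns (picture, depth): 384x512x3 uint8, red, green, blue; 384x512 float32, m along the optical axis (not along the pixel's ray), 0 where there is no reading.
- get_calibration(name): a dict with "fx", "fy", "cx", "cy" (pixels), "k1" (the pictures are not rectified: a ray, as slopes to the right and down, at radius r is drawn at 1 + k1 r^2 times it, then the intrinsics apply), "rvec" (rotation vector, rad) and "tvec" (3), from world to camera coordinates, as OpenCV has them. Camera axes: x right, y down, z forward; pixel columns grow to the right and rows downward; lengths in m; the calibration is good to about 2 mm. A picture is of the moment at which its call begins: read the wrist's pose just before it. get_calibration takes no time and is no camera call; for the wrist camera it gives the pose at the moment of the call.
- hand_in(): hands the job in, once; it reports no verdict.
The state is a dict: "time_s": time; "qpos": joint angles; "joint_vel": joint speeds; "effort": joint torques, N m; "ee_pos": TCP position; "tcp_rot": TCP orientation; "ft_force": force on the tool from outside, world axes, zero at the start; "torque": the same for the moment, N m; "gripper_width": finger opening in m.
Only numpy, scipy, OpenCV 4.12 (cv2) and the standard library are available. Lean on these libraries where they do the work, as an engineer would, in place of code of your own. Each camera call takes 0.05 s, during which the arm holds its last target. There are 200 camera calls.

## Task

Pack the set of kidney-shaped bamboo trays: turn the plain pale tray until its outline matches the bottom tray on the blue jig (its top may stand turned a little) and nest it fully home there, then do the same with the darker tray with steel tabs on top of it. Press the darker tray down firmly but without ramming it until both its ends sit flush under the two sprung catches. Lower the trays rather than drop them, let go, and leave everything else on the bench where it stands.

Things in the scene. Friction and masses are not known exactly. Their poses are not given: they have to be found in the camera images.
- plain_mid (a point): Loose pale bamboo tray without tabs, about 0.22 kg. Kidney outline from above: 64 mm wide band bent to a 90 mm arc, half-round ends, 160 mm long along x; bulging side +y, hollow side -y. 38 mm tall. This point: middle of the waist, half-way up (19 mm); z up. The waist's upright walls lie at y = +-32 mm: grip across them, above the foot. 
- plain_foot (a point): Underside of that tray, below the waist's middle. Lower 14 mm: foot inset 9.8 mm from the outer wall (tapering in 1.5 mm more towards the bottom). Above it the wall, 8 mm thick, 24 mm tall, open top; inner floor 14.5 mm up. The foot enters a tray below, 1.8 mm play all round, only with both kidneys the same way round; the wall then rests on the wall below.
- tabbed_mid (a point): Loose darker bamboo tray, steel clip with a tab at each end, about 0.25 kg. Kidney outline from above: 64 mm wide band bent to a 90 mm arc, half-round ends, 160 mm long along x; bulging side +y, hollow side -y. 38 mm tall. This point: middle of the waist, half-way up (19 mm); z up. The waist's upright walls lie at y = +-32 mm: grip across them, above the foot. 
- tabbed_foot (a point): The same for the darker tray, of equal shape but for its tabs: each 20 mm wide, 4 mm thick, from x = +-80 to +-86 at y = -14 mm, 14 to 18 mm above the underside.
- tabbed_end_a (a point): Inner floor of the darker tray at the middle of its +x round end (48 mm along x, -14 mm along y from the waist; clear width 48 mm, 23.5 mm below the rim): a place to press.
- tabbed_end_b (a point): The same at its -x end.
- jig: Fixed dark base of the jig, 150 mm square, 6 mm thick, z up, origin on the bench under the waist of the bottom tray. On it a blue plate 236 x 104 mm (its top 12 mm up) turns stiffly about the origin, up to 0.2 rad either way from the base's x axis; how far is not reported: see it, or feel for it. It stays as it stands (about 0.6 N m turns it).
- jig_rim (a point): Middle of the waist of the bottom tray at rim height, 36 mm above the bench. That tray, a wall of the same kidney outline, 24 mm tall, is fastened to the blue plate and turns with it: its long axis along the base's x, bulging side +y, give or take 0.2 rad. The first tray's mid point is 41 mm above the bench when home, the second's 65 mm.
- catch_a (a joint): Sprung catch, black nose on orange slide on a post at the blue plate's +x end, turning with it. 0 = in; pushed outward up to 0.009 m. Nose tip 83 mm from the waist along x, -14 mm along y, 67.5 mm up. The pale tray clears it; the darker one's tab rides on it, 10 mm short of home, foot just entered. Press each end with 10 to 20 N till the tab clicks under.
- catch_b (a joint): The same catch at the blue plate's -x end.
- cup_a: Bystander: bamboo cup, 72 mm wide, 105 mm tall; origin under its middle.
- cup_b: Bystander: bamboo cup, 68 mm wide, 95 mm tall; origin under its middle.
- cup_c: Bystander: bamboo cup, 60 mm wide, 85 mm tall; origin under its middle.
- coco_bowl: Bystander: dark coconut-shell bowl, 110 mm wide, 50 mm tall; origin under its middle.
- round_tray: Bystander: round bamboo plate, 150 mm wide, 18 mm tall; origin under its middle.
- dust_brush: Bystander: dusting brush lying flat, about 0.2 m long; origin under its middle.
There are look-alikes about, which are no part of the job. Leave any black look-alike of the part that bears tabbed_mid alone.

How it is judged (in metres and radians):
On the way, in this order (a step that is already met when the one before it is completed fails the run):
1. the plain tray is nested home in the jig's bottom tray (horizontal distance between plain_mid and jig below 0.005 m and height (world z) of plain_mid between 0.038 and 0.043 m and angle between plain_mid's own z axis and vertical below 0.025 rad), for 0.2 s.
2. the tabbed tray is nested home on the plain tray, under both catches (x of tabbed_mid in the frame of plain_mid between -0.004 and 0.004 m and y of tabbed_mid in the frame of plain_mid between -0.004 and 0.004 m and z of tabbed_mid in the frame of plain_mid between 0.022 and 0.026 m and angle between tabbed_mid's own z axis and vertical below 0.025 rad and angle between the x axis of tabbed_mid and the x axis of plain_mid, either way round below 0.06 rad and value of joint each of catch_a, catch_b below 0.0015 m), for 0.2 s.
At the end, for the whole second after the job is handed in: Plain tray home in the bottom tray (5 mm sideways of the jig origin, 2 mm in height), tabbed tray home on it (4 mm sideways, 2 mm in height, turned alike within 0.06 rad), both level within 0.025 rad and at rest, both catches sprung back (under 1.5 mm) (all of step 1 and all of step 2 and linear speed of each of plain, tabbed below 0.01 m/s); the robot touches nothing.
It fails at once if a tray is rammed onto the jig or the tray below (over 120 N) (contact force between any of plain, tabbed and jig above 120 N or contact force between tabbed and plain above 120 N).
It fails at once if a tray is dropped onto the one below (falling free at over 0.4 m/s just above it) ((horizontal distance between plain_mid and jig below 0.02 m and height (world z) of plain_mid between 0.043 and 0.091 m and linear speed of plain above 0.4 m/s and contact force between the fingers and plain below 0.1 N) or (horizontal distance between tabbed_mid and jig below 0.02 m and height (world z) of tabbed_mid between 0.0745 and 0.115 m and linear speed of tabbed above 0.4 m/s and contact force between the fingers and tabbed below 0.1 N)).
It fails at once if a bystander is moved by more than 30 mm (distance of any of cup_a, cup_b, cup_c, coco_bowl, round_tray, dust_brush from where it was at the start of the episode above 0.03 m).
It also fails if it takes over 72 s, if anything falls off the work surface, if the arm or the gripper's body presses on something with over 40 N, if the wrist force passes 120 N, or if a joint passes its speed limit or range.

## Working session

There is one attempt and no reset: what is moved stays moved. The work goes in short steps, Python scripts to look and compute and a tool call to move; the robot and the scene stay as the last step left them, time stands still between calls to the robot, and variables do not carry over. Pictures are saved under pics/ and viewed, about 8 in all and at most 12, crops included, and the job is handed in when it is done.

Besides the shell and the picture viewer there is one more tool, called after "Emit:" as a command line: name --argument value ..., lists and objects as JSON in quotes. arm_command: Moves the arm, as the interface text tells. Its arguments: {"type":"object","properties":{"series":{"type":"array","items":{"type":"number"}},"grip":{"type":"number"}},"required":["series"]}

```bash
mkdir -p pics
cat > h.py <<'E'
import numpy as np, cv2
from rig import *
def cal(n):
    c=get_calibration(n); K=np.array([[c['fx'],0,c['cx']],[0,c['fy'],c['cy']],[0,0,1.]])
    R=cv2.Rodrigues(np.array(c['rvec'],float))[0]; t=np.array(c['tvec'],float).ravel()
    return K,np.array([c['k1'],0,0,0,0.]),R,t
def rays(c,uv):
    K,d,R,t=c; n=cv2.undistortPoints(np.array(uv,float).reshape(-1,1,2),K,d).reshape(-1,2)
    return -R.T@t, np.c_[n,np.ones(len(n))]@R, n
def onplane(c,uv,z):
    o,r,_=rays(c,uv); return o+r*((z-o[2])/r[:,2])[:,None]
def cloud(c,depth):
    h,w=depth.shape; v,u=np.mgrid[:h,:w]; o,r,_=rays(c,np.c_[u.ravel(),v.ravel()])
    return (o+r*depth.reshape(-1,1)).reshape(h,w,3)
def save(n,im): cv2.imwrite('pics/'+n,cv2.cvtColor(im,cv2.COLOR_RGB2BGR))
E
python3 - <<'E'
from h import *
s=get_state(); print(s)
for n in('scene','top'):
    c=cal(n); im,d=grab_frame(n); np.savez(n,im=im,d=d); save(n+'0.png',im); print(n,c)
E
```

```text
{'time_s': 0.0, 'qpos': array([-70.69770621,  18.44135937,  -4.01375253,  83.1781383 ,
         1.29539161,  78.54100283,  -3.26025113]), 'joint_vel': array([ 0.04230032,  0.07980403, -0.1010409 ,  0.01606781, -0.00948519,
       -0.07121629, -0.07002997]), 'effort': array([-7.51674929e-05, -4.93592620e+01, -3.82095482e-01, -3.14327788e+01,
        1.30624863e-02,  1.14768502e-02, -1.55649633e-05]), 'ee_pos': array([0.20608766, 0.61590799, 0.24916881]), 'tcp_rot': array([[-9.48355063e-01,  3.17210338e-01, -5.24472673e-04],
       [ 3.17210749e-01,  9.48353076e-01, -1.94536779e-03],
       [-1.19705502e-04, -2.01126777e-03, -9.99997970e-01]]), 'ft_force': array([ 0.19494838, -0.27581938,  0.3135943 ]), 'torque': array([-0.03859843, -0.02841321, -0.03004747]), 'gripper_width': 0.08550969028533219}
scene (array([[378.37549978,   0.        , 253.81823229],
       [  0.        , 378.37549978, 188.91289185],
       [  0.        ,   0.        ,   1.        ]]), array([-0.00096937,  0.        ,  0.        ,  0.        ,  0.        ]), array([[ 0.78104018,  0.6242854 , -0.01561957],
       [ 0.48843255, -0.62627814, -0.60762599],
       [-0.38911423,  0.46695121, -0.7940697 ]]), array([-0.34998974, -0.20443808,  1.53946549]))
top (array([[463.60910649,   0.        , 248.64507167],
       [  0.        , 463.60910649, 199.99137079],
       [  0.        ,   0.        ,   1.        ]]), array([-0.17606025,  0.        ,  0.        ,  0.        ,  0.        ]), array([[-0.01741778, -0.99983026, -0.0060066 ],
       [-0.97766305,  0.01828949, -0.20938113],
       [ 0.20945544,  0.00222548, -0.97781566]]), array([-0.00573972,  0.49317552,  1.54927889]))
```

View pics/top0.png

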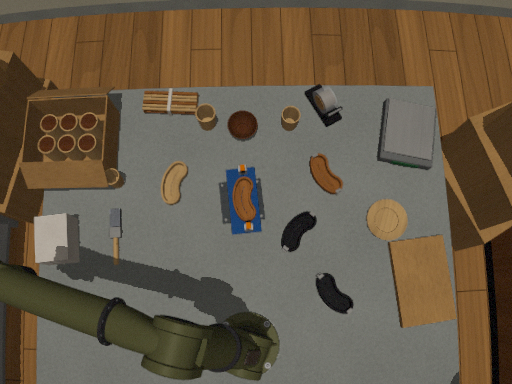

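View pics/scene0.png

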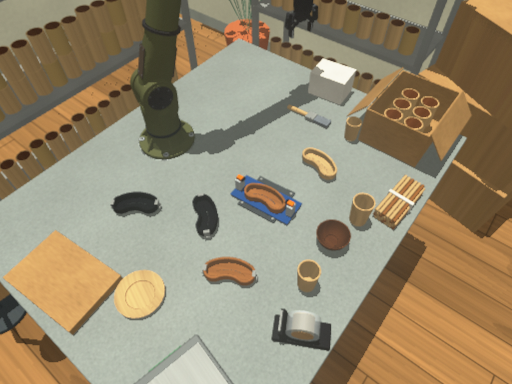

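The top view shows the pale tray near (173,183), the darker tabbed tray near (325,173) and the jig with its bottom tray near (243,200). The two black look-alikes are near (298,231) and (334,293). Next I'll measure these roughly.

```bash
cat >> h.py <<'E'
# kidney model outline (own frame, origin at waist middle)
a0=np.arctan2(48,76.13)
def kidney_poly(off=0):
    r=32+off; t=np.linspace(-a0,a0,60); C=np.array([0,-90])
    out=C+(90+r)*np.c_[np.sin(t),np.cos(t)]; inn=C+(90-r)*np.c_[np.sin(t[::-1]),np.cos(t[::-1])]
    def cap(s):
        e=C+90*np.array([np.sin(s*a0),np.cos(s*a0)]); b=np.linspace(0,np.pi,40)
        ang=np.pi/2-a0-b if s>0 else np.pi/2+a0+np.pi-b
        return e+r*np.c_[np.cos(ang),np.sin(ang)]
    return np.r_[out,cap(1),inn,cap(-1)]
def pose_from_poly(p):
    "p: Nx2 outline in world -> waist middle, x-axis angle; moments of polygon"
    q=(p-p.mean(0))*1.0
    m=cv2.moments((q*1e3).astype(np.float32).reshape(-1,1,2)); A=abs(m['m00'])
    c=np.array([m['m10'],m['m01']])/m['m00']
    th=.5*np.arctan2(2*m['mu11'],m['mu20']-m['mu02'])
    def model(): 
        k=cv2.moments(kidney_poly().astype(np.float32).reshape(-1,1,2)); return k['m01']/k['m00'],abs(k['m00'])
    cy,_=model()
    # bulge side: third moment along the local y is signed like the model's
    def sk(P):
        im=np.zeros((400,400),np.uint8); cv2.fillPoly(im,[np.round(P+200).astype(np.int32)],1); y=np.nonzero(im)
        yy=y[0]-y[0].mean(); xx=y[1]-y[1].mean(); return (yy*xx*xx).mean()
    R=lambda a:np.array([[np.cos(a),-np.sin(a)],[np.sin(a),np.cos(a)]])
    loc=(q*1e3-c)@R(th); s0=sk(kidney_poly())
    if sk(loc)*s0<0: th+=np.pi
    o=c-R(th)@np.array([0,cy]); 
    return p.mean(0)+o*1e-3,(th+np.pi)%(2*np.pi)-np.pi,A/model()[1]
E
python3 - <<'E'
from h import *
f=np.load('top.npz'); im,d=f['im'],f['d']; c=cal('top'); X=cloud(c,d)
hsv=cv2.cvtColor(im,cv2.COLOR_RGB2HSV)
print('cam',-c[2].T@c[3])
for n,(u,v),z in(('pale',(173,183),.038),('dark',(325,173),.038),('jig',(243,200),.036)):
    w=np.zeros(d.shape,np.uint8); w[v-28:v+29,u-28:u+29]=1
    m=((hsv[...,0]<28)&(hsv[...,1]>70)&(w>0)).astype(np.uint8)
    m=cv2.morphologyEx(m,cv2.MORPH_OPEN,np.ones((3,3)))
    cs,_=cv2.findContours(m,cv2.RETR_EXTERNAL,cv2.CHAIN_APPROX_NONE); k=max(cs,key=cv2.contourArea)
    P=onplane(c,k.reshape(-1,2),z)[:,:2]
    zz=X[...,2][(m>0)]; print(n,len(k),pose_from_poly(P),'z pct',np.percentile(zz,[5,50,95]),np.hypot(*P.mean(0)))
w=cal('wrist'); print('wrist cam',-w[2].T@w[3],'fwd',w[2][2],'right',w[2][0],w[0][0,0])
print(len(kidney_poly()),kidney_poly().min(0),kidney_poly().max(0))
for n,(u,v) in(('cupa',(205,116)),('bowl',(242,124)),('cup',(290,117)),('cupc',(112,178)),('brush',(116,235)),('tape',(323,104)),('black',(298,231))): print(n,onplane(c,[(u,v)],.04).round(3))
E
```

```text
cam [ 0.15755461 -0.01820656  1.61813633]
pale 102 (array([0.56950169, 0.25971216]), np.float64(-0.2589548351397717), 1.0087121933383414) z pct [0.00386086 0.01797103 0.04120388] 0.6181744669405485
dark 101 (array([ 0.5813385, -0.2773763]), np.float64(0.5069904179172964), 0.9730921803288012) z pct [0.00854479 0.01788604 0.04129357] 0.6526240485743964
jig 120 (array([0.49776943, 0.01057348]), np.float64(0.10223322111995925), 0.9561147197658181) z pct [0.00804045 0.01624196 0.06552542] 0.4880778766588365
wrist cam [0.14460745 0.6368607  0.37291266] fwd [ 0.24533307 -0.08486518 -0.96571714] right [ 0.31666396  0.94853333 -0.00290904] 316.1659831268092
200 [-79.97639527 -45.86892321] [79.97639527 31.99445455]
cupa [[0.812 0.139 0.04 ]]
bowl [[0.778 0.005 0.04 ]]
cup [[ 0.802 -0.171  0.04 ]]
cupc [[0.585 0.473 0.04 ]]
brush [[0.379 0.45  0.04 ]]
tape [[ 0.852 -0.295  0.04 ]]
black [[ 0.383 -0.182  0.04 ]]
```

Emit:
arm_command --series '[2.8,-2.8,0,0.005,2.8,-2.8,0,0.005,2.8,-2.8,0,0.005,2.8,-2.8,0,0.005,2.8,-2.8,0,0.005,2.8,-2.8,0,0.005,2.8,-2.8,0,0.005,2.8,-2.8,0,0.005,2.8,-2.8,0,0.005,2.8,-2.8,0,0.005,2.8,-2.8,0,0.005,2.8,-2.8,0,0.005]' --grip -1

```text
time_s: 1.1
ee_pos: [0.5381, 0.269, 0.2425]
tcp_rot: [[-0.973, 0.232, -0.013], [0.232, 0.973, -0.005], [0.011, -0.008, -1.0]]
ft_force: [0.0, 0.3, -0.3]
gripper_width: 0.085
```

Emit:
arm_command --series '[3,-0.9,0,0,0,0,0,0,0,0,0,0]'

```text
time_s: 1.35
ee_pos: [0.5758, 0.2462, 0.2408]
tcp_rot: [[-0.968, 0.249, -0.012], [0.25, 0.968, -0.012], [0.008, -0.015, -1.0]]
ft_force: [-0.4, 0.7, -0.2]
gripper_width: 0.0856
```

```bash
cat >> h.py <<'E'
def psi(s): y=np.array(s['tcp_rot'])[:,1]; return -np.arctan2(y[0],y[1])
def look(name,z,sat=70,uv=None,zlo=None,show=True,hmax=28,half=130):
    s=get_state(); c=cal('wrist'); im,d=grab_frame('wrist'); X=cloud(c,d)
    if uv is None: uv=(256,192)
    hsv=cv2.cvtColor(im,cv2.COLOR_RGB2HSV); m=((hsv[...,0]<hmax)&(hsv[...,1]>sat))
    if zlo is not None: m&=(X[...,2]>zlo)|(d==0)
    u,v=map(int,uv); w=np.zeros(m.shape,bool); w[max(0,v-half):v+half,max(0,u-half):u+half]=1
    m=cv2.morphologyEx((m&w).astype(np.uint8),cv2.MORPH_OPEN,np.ones((5,5)))
    cs,_=cv2.findContours(m,cv2.RETR_EXTERNAL,cv2.CHAIN_APPROX_NONE); k=max(cs,key=cv2.contourArea)
    P=onplane(c,k.reshape(-1,2),z)[:,:2]; r=pose_from_poly(P)
    np.savez(name,im=im,d=d,X=X,k=k)
    o=im.copy(); cv2.drawContours(o,[k],-1,(255,0,255),1); save(name+'.png',o)
    print(name,'tcp',s['ee_pos'].round(4),'psi',psi(s).round(3),'pose',r[0].round(4),r[1].round(3),'area',round(r[2],3),'d',(r[0]-s['ee_pos'][:2]).round(4),(r[1]-psi(s)).round(3))
    return s,c,im,d,X,k
E
python3 - <<'E'
from h import *
print(tip_extent() if callable(tip_extent) else tip_extent)
s=get_state(); c=cal('wrist'); uv=cv2.projectPoints(np.array([[.5695,.26,.038]]),cv2.Rodrigues(c[2])[0],c[3],c[0],c[1])[0].ravel(); print(uv)
s,c,im,d,X,k=look('w1',.038,uv=uv)
print('rim z',np.percentile(X[...,2][cv2.drawContours(np.zeros(d.shape,np.uint8),[k],-1,1,-1)>0],[5,50,90,97]))
E
```

```text
0.019
[265.46477824 161.69115369]
w1 tcp [0.5758 0.2462 0.2408] psi -0.252 pose [0.5692 0.2593] -0.268 area 0.985 d [-0.0066  0.0132] -0.016
rim z [0.01316636 0.01521157 0.03809935 0.03877225]
```

View pics/w1.png

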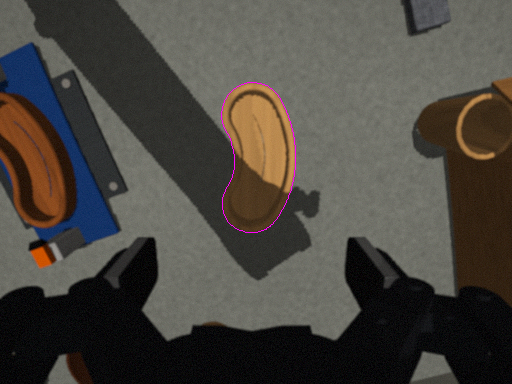

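Emit:
arm_command --series '[-0.35,0.65,-1,-0.008,-0.3,0.65,-1.5,-0.008,0,0,-2,0,0,0,-2,0,0,0,-2,0,0,0,-2,0,0,0,-2,0,0,0,-1.5,0,0,0,-1,0,0,0,-0.5,0,0,0,0,0,0,0,0,0]'

```text
time_s: 2.4
ee_pos: [0.5464, 0.2843, 0.0731]
tcp_rot: [[-0.972, 0.235, -0.023], [0.236, 0.972, -0.003], [0.022, -0.008, -1.0]]
ft_force: [0.5, 0.6, -0.4]
gripper_width: 0.085
```

Run:
```python
from h import *
s=get_state(); print(s['ee_pos'],psi(s),s['tcp_rot'][:,2])
look('w2',.038,uv=(258,200),sat=60,half=190)
```

```text
[0.54636019 0.28426964 0.07306663] -0.23768950231713076 [-0.02309409 -0.00276205 -0.99972948]
w2 tcp [0.5464 0.2843 0.0731] psi -0.238 pose [0.55   0.2666] -0.146 area 0.748 d [ 0.0036 -0.0177] 0.091
```

Emit:
arm_command --series '[1.2,-1.2,0,-0.015,0.8,-0.8,0,-0.015,0,0,0,0,0,0,0,0,0,0,0,0]'

```text
time_s: 2.87
ee_pos: [0.5725, 0.2615, 0.0778]
tcp_rot: [[-0.963, 0.271, -0.015], [0.271, 0.963, 0.001], [0.015, -0.003, -1.0]]
ft_force: [-0.8, -0.5, 0.2]
gripper_width: 0.0853
```

Emit:
arm_command --series '[0,0,0,0,0,0,0,0,0,0,0,0,0,0,0,0]'

```text
time_s: 3.2
ee_pos: [0.5729, 0.2614, 0.0784]
tcp_rot: [[-0.962, 0.271, -0.015], [0.271, 0.962, 0.002], [0.014, -0.002, -1.0]]
ft_force: [0.4, 0.0, 0.5]
gripper_width: 0.0854
```

Emit:
arm_command --series '[-0.2,-0.15,-1,0,0,0,-1,0,0,0,-1,0,0,0,0,0]'

```text
time_s: 3.53
ee_pos: [0.5696, 0.2607, 0.0453]
tcp_rot: [[-0.963, 0.27, -0.015], [0.27, 0.963, 0.002], [0.015, -0.002, -1.0]]
ft_force: [-0.5, -0.5, -0.1]
gripper_width: 0.0854
```

Emit:
arm_command --series '[0,-0.1,-0.8,0,0,0,-0.8,0,0,0,-0.6,0,0,0,0,0]'

```text
time_s: 3.87
ee_pos: [0.5683, 0.2592, 0.0189]
tcp_rot: [[-0.963, 0.269, -0.018], [0.269, 0.963, 0.001], [0.018, -0.004, -1.0]]
ft_force: [-0.2, 0.5, -0.4]
gripper_width: 0.0855
```

Emit:
arm_command --series '[0,0,0,0,0,0,0,0,0,0,0,0,0,0,0,0,0,0,0,0,0,0,0,0]' --grip 1

```text
time_s: 4.37
ee_pos: [0.5686, 0.2594, 0.0189]
tcp_rot: [[-0.963, 0.269, -0.018], [0.269, 0.963, 0.001], [0.017, -0.004, -1.0]]
ft_force: [0.8, -1.2, -1.5]
gripper_width: 0.0634
```

Emit:
arm_command --series '[0,0,0,0,0,0,0,0,0,0,0,0,0,0,0.3,0,0,0,0.5,0,0,0,1,0,0,0,1,0,0,0,0,0]'

```text
time_s: 5.03
ee_pos: [0.568, 0.2589, 0.0492]
tcp_rot: [[-0.963, 0.27, -0.019], [0.27, 0.963, 0.0], [0.018, -0.005, -1.0]]
ft_force: [0.9, -0.8, -1.6]
gripper_width: 0.0635
```

Run:
```python
from h import *
s=get_state(); z=s['ee_pos'][2]; print(s['gripper_width'],z,psi(s))
look('w3',z+.013,uv=(258,192),sat=60,half=190)
```

```text
0.06354198421380607 0.0491900325366048 -0.27313078103286464
w3 tcp [0.568  0.2589 0.0492] psi -0.273 pose [0.5431 0.2521] -3.081 area 0.684 d [-0.0249 -0.0068] -2.808
```

View pics/w3.png

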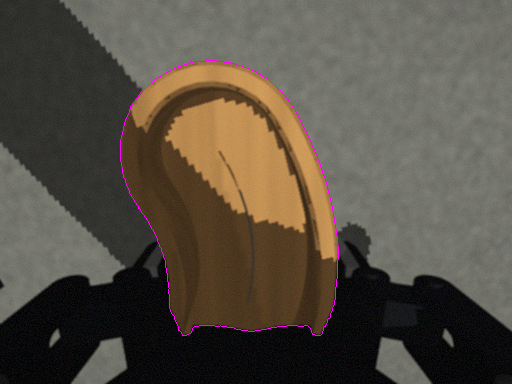

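Run:
```python
from h import *
s=get_state(); f=np.load('w3.npz'); c=cal('wrist'); z=s['ee_pos'][2]
k=f['k'].reshape(-1,2); k=k[k[:,1]<230]
p=psi(s); R=np.array([[np.cos(p),-np.sin(p)],[np.sin(p),np.cos(p)]])
L=(onplane(c,k,z+.019)[:,:2]-s['ee_pos'][:2])@R*1e3
print('max x',L[:,0].max(),'at y',L[L[:,0].argmax(),1])
print('cap fit', cv2.minEnclosingCircle(L[L[:,0]>50].astype(np.float32)))
# least squares circle for the cap
q=L[L[:,0]>48]; A=np.c_[2*q,np.ones(len(q))]; x=np.linalg.lstsq(A,(q**2).sum(1),rcond=None)[0]; print('cap centre',x[:2],'r',np.sqrt(x[2]+x[0]**2+x[1]**2))
```

```text
max x -21.739144364044034 at y -35.51670196494063
cap fit ((0.0, 0.0), 0.0)
cap centre [0. 0.] r 0.0
```

Emit:
arm_command --series '[0,0,1.5,0,0,0,1.5,0,-0.5,-0.5,1.8,0.03,-0.6,-0.6,1.8,0.03,-0.6,-0.6,1.8,0.03,-0.6,-0.6,1.8,0.03,-0.6,-0.6,1.8,0.03,-0.6,-0.6,1.8,0.03,-0.6,-0.6,1.6,0.03,-0.5,-0.5,1,0.03,0,0,0,0.02,0,0,0,0]'

```text
time_s: 6.08
ee_pos: [0.5172, 0.2098, 0.2201]
tcp_rot: [[-1.0, 0.0, -0.018], [0.0, 1.0, -0.007], [0.018, -0.007, -1.0]]
ft_force: [-0.1, 0.8, -2.2]
gripper_width: 0.0638
```

```bash
cat >> h.py <<'E'
def capfit(s,c,k,z,vmax):
    k=k.reshape(-1,2); k=k[k[:,1]<vmax]; p=psi(s); R=np.array([[np.cos(p),-np.sin(p)],[np.sin(p),np.cos(p)]])
    L=(onplane(c,k,z)[:,:2]-s['ee_pos'][:2])@R*1e3
    q=L[L[:,0]>50]; A=np.c_[2*q,np.ones(len(q))]; x=np.linalg.lstsq(A,(q**2).sum(1),rcond=None)[0]
    print('cap: xmax',L[:,0].max().round(1),'centre',x[:2].round(1),'r',np.sqrt(x[2]+x[0]**2+x[1]**2).round(1),'(should be 80, [48 -14], 32)')
E
python3 - <<'E'
from h import *
s,c,im,d,X,k=look('w4',.2201+.019,uv=(258,192),sat=60,half=180)
capfit(s,c,k,s['ee_pos'][2]+.019,230)
uv=cv2.projectPoints(np.array([[.4978,.0106,.036]]),cv2.Rodrigues(c[2])[0],c[3],c[0],c[1])[0].ravel(); print(uv)
E
```

```text
w4 tcp [0.5172 0.2098 0.2201] psi -0.0 pose [0.4929 0.1969] -2.812 area 0.612 d [-0.0242 -0.013 ] -2.812
cap: xmax -21.8 centre [0. 0.] r 0.0 (should be 80, [48 -14], 32)
[ 56.32468801 157.2965692 ]
```

View pics/w4.png

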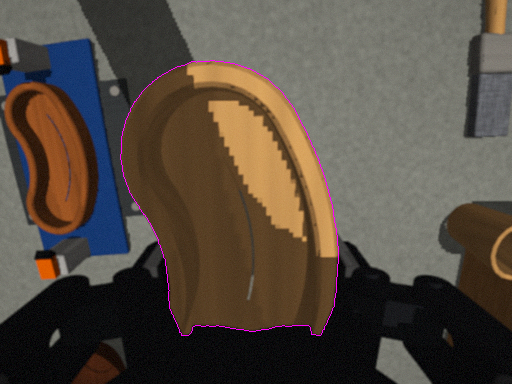

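```bash
sed -i 's/L\[L\[:,0\]>50\]/L[L[:,0]<-50]/; s/xmax.,L\[:,0\].max()/xmin",L[:,0].min()/; s/(.cap: xmin"/("cap: xmin"/; s/should be 80, \[48/should be -80, [-48/' h.py
python3 - <<'E'
from h import *
s=get_state(); c=cal('wrist'); f=np.load('w4.npz'); k=f['k']; im=f['im']; X=f['X']
for dz in(.017,.019,.021): capfit(s,c,k,s['ee_pos'][2]+dz,230)
m=cv2.drawContours(np.zeros(im.shape[:2],np.uint8),[k],-1,1,-1)
print('rim z rel',np.percentile(X[...,2][(m>0)],[50,80,90,95,98])-s['ee_pos'][2])
hsv=cv2.cvtColor(im,cv2.COLOR_RGB2HSV); m=((hsv[...,0]<25)&(hsv[...,1]>110)&(m==0)).astype(np.uint8); m[:,115:]=0; m[:72]=0; m[244:]=0
m=cv2.morphologyEx(m,cv2.MORPH_OPEN,np.ones((5,5)))
kk=max(cv2.findContours(m,cv2.RETR_EXTERNAL,cv2.CHAIN_APPROX_NONE)[0],key=cv2.contourArea)
print(cv2.boundingRect(kk),pose_from_poly(onplane(c,kk.reshape(-1,2),.036)[:,:2]))
m=((hsv[...,0]>100)&(hsv[...,0]<125)&(hsv[...,1]>150)); v,u=np.nonzero(m); print('blue',u.min(),u.max(),v.min(),v.max())
E
```

```text
cap: xmin -79.1 centre [-45.9 -13. ] r 32.9 (should be -80, [-48 -14], 32)
cap: xmin -78.7 centre [-46.2 -12.7] r 32.3 (should be -80, [-48 -14], 32)
cap: xmin -78.4 centre [-46.5 -12.5] r 31.7 (should be -80, [-48 -14], 32)
rim z rel [-0.00326952  0.01898304  0.01958028  0.01996576  0.02044414]
(4, 82, 94, 152) (array([0.49959235, 0.01437914]), np.float64(0.07759828985741812), 1.1030756385721512)
blue 0 511 39 383
```

```bash
cat >> h.py <<'E'
def jigpose(name,win,zlo=.031,sat=110):
    "win=(u0,u1,v0,v1)"
    f=np.load(name+'.npz'); c=cal('wrist'); im,X=f['im'],f['X']; u0,u1,v0,v1=win
    hsv=cv2.cvtColor(im,cv2.COLOR_RGB2HSV); w=np.zeros(im.shape[:2],bool); w[v0:v1,u0:u1]=1
    m=((hsv[...,0]<25)&(hsv[...,1]>sat)&(X[...,2]>zlo)&(X[...,2]<.045)&w).astype(np.uint8); m=cv2.morphologyEx(m,cv2.MORPH_OPEN,np.ones((2,2)))
    kk=max(cv2.findContours(m,cv2.RETR_EXTERNAL,cv2.CHAIN_APPROX_NONE)[0],key=cv2.contourArea)
    print('rim',cv2.boundingRect(kk),'z',np.median(X[...,2][m>0]),pose_from_poly(onplane(c,kk.reshape(-1,2),.036)[:,:2]))
    b=((hsv[...,0]>100)&(hsv[...,0]<125)&(hsv[...,1]>150)&(abs(X[...,2]-.012)<.004)); P=X[b][:,:2]
    P=P[np.hypot(*(P-[.498,.012]).T)<.14]
    r=cv2.minAreaRect((P*1e3).astype(np.float32)); print('plate',r)
E
python3 - <<'E'
from h import *
jigpose('w4',(0,125,72,246))
E
```

```text
rim (5, 83, 87, 152) z 0.03558613872559524 (array([0.50139663, 0.01178355]), np.float64(0.08953434495557033), 0.9888539992892514)
plate ((501.0882263183594, 3.5922813415527344), (232.99935913085938, 104.56547546386719), 4.897664546966553)
```

Emit:
arm_command --series '[-0.1,-1,0,0.008,-0.1,-1.5,-0.3,0.008,-0.2,-1.7,-0.5,0.008,-0.2,-1.8,-0.5,0.008,-0.2,-1.8,-0.5,0.008,-0.2,-1.8,-0.5,0.008,-0.1,-1.8,-0.5,0.008,-0.1,-1.8,-0.5,0.008,-0.1,-1.8,-0.5,0.008,-0.1,-1.5,-0.5,0.008,0,-1,0,0,0,0,0,0]'

```text
time_s: 7.13
ee_pos: [0.4958, 0.0219, 0.1615]
tcp_rot: [[-0.996, -0.084, -0.037], [-0.083, 0.996, -0.018], [0.038, -0.014, -0.999]]
ft_force: [0.3, -1.0, -0.7]
gripper_width: 0.0632
```

Emit:
arm_command --series '[0,0,0,0,0,0,0,0]'

```text
time_s: 7.3
ee_pos: [0.4955, 0.022, 0.1608]
tcp_rot: [[-0.996, -0.082, -0.039], [-0.082, 0.997, -0.017], [0.04, -0.014, -0.999]]
ft_force: [-0.7, 0.3, -1.9]
gripper_width: 0.0637
```

Emit:
arm_command --series '[0,0,2,0,0,0,3,0,0,0,3,0,0,0,3,0,0,0,0,0,0,0,0,0]'

```text
time_s: 7.8
ee_pos: [0.494, 0.0297, 0.2746]
tcp_rot: [[-0.995, -0.093, -0.041], [-0.092, 0.996, -0.017], [0.043, -0.013, -0.999]]
ft_force: [-0.3, -0.5, -2.4]
gripper_width: 0.0632
```

Emit:
arm_command --series '[0,0,-1,0,0,0,-1,0,0,0,-1,0,0,0,-1,0,0,0,0,0,0,0,0,0]'

```text
time_s: 8.3
ee_pos: [0.491, 0.0319, 0.2248]
tcp_rot: [[-0.994, -0.097, -0.05], [-0.096, 0.995, -0.018], [0.051, -0.013, -0.999]]
ft_force: [0.1, -0.3, -1.9]
gripper_width: 0.0632
```

Emit:
arm_command --series '[2,0,0,0,2,0,0,0,2,0,0,0,2,0,0,0,0,0,0,0,0,0,0,0]'

```text
time_s: 8.8
ee_pos: [0.5718, 0.0314, 0.2208]
tcp_rot: [[-0.994, -0.097, -0.057], [-0.096, 0.995, -0.019], [0.059, -0.014, -0.998]]
ft_force: [0.1, 0.6, -1.9]
gripper_width: 0.0634
```

Emit:
arm_command --series '[-1,0,0,0,-1,0,0,0,-1,0,0,0,-1,0,0,0,0,0,0,0,0,0,0,0]'

```text
time_s: 9.3
ee_pos: [0.5231, 0.0311, 0.2199]
tcp_rot: [[-0.993, -0.097, -0.062], [-0.096, 0.995, -0.019], [0.063, -0.013, -0.998]]
ft_force: [0.6, 1.3, -1.6]
gripper_width: 0.0635
```

Emit:
arm_command --series '[-0.5,-0.4,-1,0,-0.5,-0.5,-2,0,-0.5,-0.4,-2.4,0,-0.3,-0.3,-2.4,0,-0.2,-0.2,-2,0,0,0,-1,0,0,0,0,0]'

```text
time_s: 9.88
ee_pos: [0.5024, 0.0134, 0.1123]
tcp_rot: [[-0.994, -0.099, -0.051], [-0.098, 0.995, -0.014], [0.052, -0.009, -0.999]]
ft_force: [-0.0, 0.2, -1.6]
gripper_width: 0.0633
```

Emit:
arm_command --series '[-0.15,-0.15,-1.5,-0.005,0,0,-1.5,-0.005,0,0,-1.3,0,0,0,0,0]'

```text
time_s: 10.22
ee_pos: [0.5038, 0.0129, 0.0722]
tcp_rot: [[-0.995, -0.089, -0.045], [-0.088, 0.996, -0.013], [0.046, -0.008, -0.999]]
ft_force: [-4.1, 0.3, -1.9]
gripper_width: 0.063
```

Emit:
arm_command --series '[-0.3,-0.15,-0.5,0,0,0,-0.4,0,0,0,0,0]'

```text
time_s: 10.47
ee_pos: [0.5033, 0.012, 0.0658]
tcp_rot: [[-0.995, -0.09, -0.04], [-0.089, 0.996, -0.012], [0.041, -0.008, -0.999]]
ft_force: [0.3, -0.0, -1.9]
gripper_width: 0.0632
```

Run:
```python
from h import *
im,d=grab_frame('scene'); save('s1.png',cv2.resize(im[150:240,200:330],None,fx=5,fy=5,interpolation=cv2.INTER_CUBIC))
s=get_state(); print(s['ft_force'],s['torque'],s['ee_pos'])
```

```text
[-0.51684233  0.11061181 -1.90869044] [-0.01201145  0.00866576  0.02978248] [0.50346397 0.01197553 0.06613157]
```

View pics/s1.png

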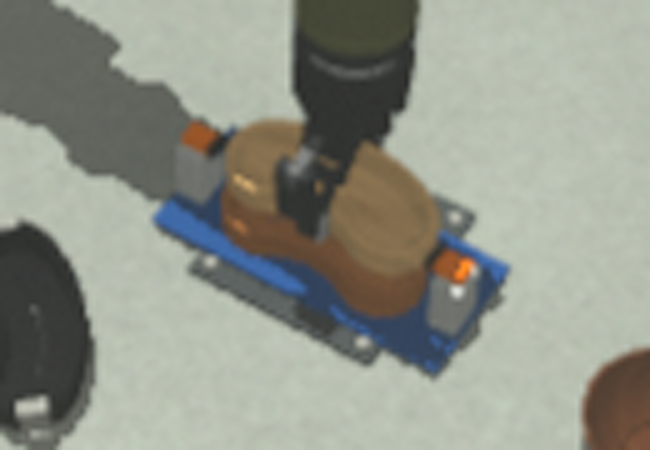

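Emit:
arm_command --series '[-0.35,-0.06,0,0,0,0,-0.5,0,0,0,-0.4,0,0,0,0,0]'

```text
time_s: 10.85
ee_pos: [0.5016, 0.0117, 0.0585]
tcp_rot: [[-0.995, -0.09, -0.035], [-0.09, 0.996, -0.011], [0.036, -0.007, -0.999]]
ft_force: [0.4, -0.3, -2.2]
gripper_width: 0.0633
```

Emit:
arm_command --series '[-0.15,0,-0.3,0,0,0,-0.3,0,0,0,-0.3,0]'

```text
time_s: 11.1
ee_pos: [0.5001, 0.011, 0.0492]
tcp_rot: [[-0.995, -0.09, -0.035], [-0.089, 0.996, -0.011], [0.036, -0.008, -0.999]]
ft_force: [-2.3, -2.5, 2.4]
gripper_width: 0.0629
```

Emit:
arm_command --series '[0,0,-0.3,0,0,0,-0.3,0]'

```text
time_s: 11.27
ee_pos: [0.5052, 0.011, 0.0483]
tcp_rot: [[-0.996, -0.09, -0.026], [-0.089, 0.996, -0.01], [0.027, -0.008, -1.0]]
ft_force: [-6.0, 1.2, 26.7]
gripper_width: 0.0631
```

Emit:
arm_command --series '[-0.4,0,0.2,0,0,0,0,0]'

```text
time_s: 11.43
ee_pos: [0.5044, 0.0115, 0.0524]
tcp_rot: [[-0.996, -0.09, -0.02], [-0.09, 0.996, -0.009], [0.02, -0.008, -1.0]]
ft_force: [-0.1, 0.1, -1.7]
gripper_width: 0.0633
```

```bash
cat >> h.py <<'E'
def held(name,pale=True):
    s=get_state(); c=cal('wrist'); im,d=grab_frame('wrist'); X=cloud(c,d); np.savez(name,im=im,d=d,X=X); save(name+'.png',im)
    p=psi(s); R=np.array([[np.cos(p),-np.sin(p)],[np.sin(p),np.cos(p)]]); L=X.copy(); L[...,:2]=(X[...,:2]-s['ee_pos'][:2])@R; L[...,2]-=s['ee_pos'][2]; L*=1e3
    m=(d>0)&(L[...,2]>14)&(L[...,2]<30)&(L[...,0]<-8)&(L[...,0]>-95)&(abs(L[...,1])<60)&(np.mgrid[:384,:512][0]<330)
    m&=cv2.cvtColor(im,cv2.COLOR_RGB2HSV)[...,1]>60
    q=L[m]; A=np.c_[q[:,:2],np.ones(len(q))]
    for _ in range(4):
        x=np.linalg.lstsq(A,q[:,2],rcond=None)[0]; e=q[:,2]-A@x; g=abs(e)<2; A,q=A[g],q[g]
    print(name,'tcp',s['ee_pos'].round(4),'psi',p.round(3),'tool tilt',s['tcp_rot'][:2,2].round(3),'rim plane slope x,y,z0',x.round(3),len(q),'xmin',np.percentile(q[:,0],.3).round(1))
    return s,L,m
E
python3 - <<'E'
from h import *
s,L,m=held('w5')
im=np.load('w5.npz')['im']; o=im.copy(); o[m]=o[m]//2+np.array([127,0,0],np.uint8); save('w5m.png',o)
E
```

```text
w5 tcp [0.5044 0.0115 0.0524] psi 0.09 tool tilt [-0.02  -0.009] rim plane slope x,y,z0 [3.7000e-02 6.0000e-03 2.4336e+01] 1874 xmin -94.9
```

View pics/w5m.png

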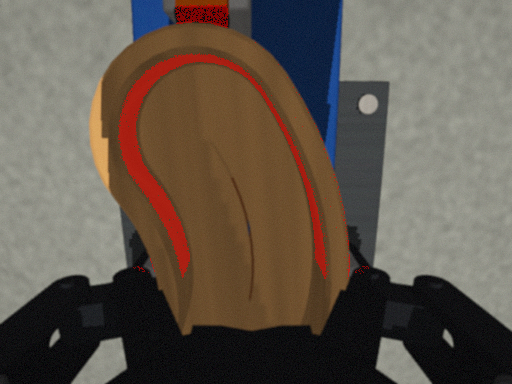

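Run:
```python
from h import *
s=get_state(); f=np.load('w5.npz'); X=f['X']; p=psi(s); R=np.array([[np.cos(p),-np.sin(p)],[np.sin(p),np.cos(p)]])
for u,v in((200,35),(200,50),(115,130),(330,200),(338,280),(165,280),(230,150),(230,230),(250,310),(200,14),(98,130),(335,20),(335,50),(370,130),(450,100)):
    q=X[v-2:v+3,u-2:u+3].reshape(-1,3); q=np.median(q,0); l=(q[:2]-s['ee_pos'][:2])@R
    print((u,v),'local',(l*1e3).round(1),'z',(q[2]*1e3).round(1))
```

```text
(200, 35) local [-82.9 -14.1] z 85.4
(200, 50) local [-79.3 -14.2] z 84.1
(115, 130) local [-57.4 -40.1] z 84.4
(330, 200) local [-36.1  24.3] z 84.1
(338, 280) local [-8.8 28.6] z 83.7
(165, 280) local [ -9.2 -28.1] z 85.7
(230, 150) local [-48.7  -7.9] z 61.8
(230, 230) local [-17.6  -8.4] z 61.7
(250, 310) local [18.6 -0.6] z 61.2
(200, 14) local [-91.9 -15.8] z 72.8
(98, 130) local [-57.6 -44.4] z 86.0
(335, 20) local [-106.5   40. ] z 12.1
(335, 50) local [-92.6  40.7] z 12.1
(370, 130) local [-53.3  63.6] z 5.3
(450, 100) local [-70.3 110.1] z -0.2
```

Run:
```python
from h import *
for n,win in(('top',(205,285,155,245)),('scene',(225,310,165,230))):
    f=np.load(n+'.npz'); im,d=f['im'],f['d']; c=cal(n); X=cloud(c,d); hsv=cv2.cvtColor(im,cv2.COLOR_RGB2HSV)
    w=np.zeros(d.shape,bool); u0,u1,v0,v1=win; w[v0:v1,u0:u1]=1
    b=w&(hsv[...,0]>100)&(hsv[...,0]<125)&(hsv[...,1]>150)&(abs(X[...,2]-.012)<.005); P=X[b][:,:2]
    print(n,'plate',cv2.minAreaRect((P*1e3).astype(np.float32)))
    m=(w&(hsv[...,0]<25)&(hsv[...,1]>90)&(X[...,2]>.030)&(X[...,2]<.043)).astype(np.uint8)
    k=cv2.convexHull(np.argwhere(m)[:,::-1].astype(np.int32)) if 0 else max(cv2.findContours(m,cv2.RETR_EXTERNAL,cv2.CHAIN_APPROX_NONE)[0],key=cv2.contourArea)
    print('  rim',pose_from_poly(onplane(c,k.reshape(-1,2),.036)[:,:2]))
    o=w&(hsv[...,0]<16)&(hsv[...,1]>200)&(hsv[...,2]>180); o=o&(X[...,2]>.05)
    _,_,_,ce=cv2.connectedComponentsWithStats(o.astype(np.uint8)); print('  orange',[X[o&(abs(X[...,0]-.5)*s_>-1)&((X[...,0]-.5)*s_>0)].mean(0).round(4) for s_ in(1,-1)])
f=np.load('w4.npz'); im,X=f['im'],f['X']; hsv=cv2.cvtColor(im,cv2.COLOR_RGB2HSV)
for a in(-1,1):
    o=(hsv[...,0]<16)&(hsv[...,1]>200)&(X[...,2]>.05)&(X[...,2]<.09)&(abs(X[...,1])<.08)&((X[...,0]-.5)*a>0)
    v,u=np.nonzero(o); print('w4 orange',o.sum(),X[o].mean(0).round(4) if o.any() else 0, X[o][:,0].min(),X[o][:,0].max())
s=get_state(); c=cal('wrist'); f=np.load('w5.npz'); im,X=f['im'],f['X']; hsv=cv2.cvtColor(im,cv2.COLOR_RGB2HSV)
o=(hsv[...,0]<16)&(hsv[...,1]>200)&(X[...,2]>.05)&(X[...,2]<.08)&(X[...,0]<.43); print('w5 orange',o.sum(),X[o].mean(0).round(4) if o.any() else 0,X[o][:,0].max() if o.any() else 0)
m=((X[...,2]>.078)&(X[...,2]<.095)&(hsv[...,1]>60)).astype(np.uint8); m[300:]=0
k=max(cv2.findContours(m,cv2.RETR_EXTERNAL,cv2.CHAIN_APPROX_NONE)[0],key=cv2.contourArea)
capfit(s,c,k,.0845,200)
```

```text
top plate ((502.43878173828125, 5.409618377685547), (230.88986206054688, 102.2532958984375), 5.070054531097412)
  rim (array([0.4945084, 0.0060976]), np.float64(0.017287388802887715), 0.13813480781944398)
  orange [array([0.6081, 0.0027, 0.0774]), array([ 0.1576, -0.0182,  1.6181])]
scene plate ((501.54595947265625, -1.7691879272460938), (227.67079162597656, 97.75952911376953), 5.260161876678467)
  rim (array([0.50066146, 0.00461105]), np.float64(0.08897975270643199), 0.9473401649701705)
  orange [array([ 6.028e-01, -6.000e-04,  7.400e-02]), array([ 0.4015, -0.0182,  0.0746])]
w4 orange 184 [ 0.4024 -0.0061  0.0693] 0.3904451213859004 0.4173652608211209
w4 orange 389 [0.6048 0.0073 0.0708] 0.5896044848350565 0.7452409933284571
w5 orange 384 [ 0.4108 -0.0124  0.072 ] 0.41579781099178925
cap: xmin -86.7 centre [-55.7 -14.7] r 28.2 (should be -80, [-48 -14], 32)
```

Emit:
arm_command --series '[0.3,0.1,0,0,0,0,-0.2,0,0,0,-0.2,0]'

```text
time_s: 11.73
ee_pos: [0.507, 0.0126, 0.0485]
tcp_rot: [[-0.996, -0.09, -0.022], [-0.09, 0.996, -0.009], [0.023, -0.007, -1.0]]
ft_force: [-10.0, -0.4, 32.3]
gripper_width: 0.0638
```

```bash
cat >> h.py <<'E'
def rimpose(name,zlo,zhi,vmax=300,sat=50):
    s=get_state(); c=cal('wrist'); im,d=grab_frame('wrist'); X=cloud(c,d); np.savez(name,im=im,d=d,X=X); save(name+'.png',im)
    hsv=cv2.cvtColor(im,cv2.COLOR_RGB2HSV); m=((X[...,2]>zlo)&(X[...,2]<zhi)&(hsv[...,1]>sat)&(hsv[...,0]<28)).astype(np.uint8); m[vmax:]=0
    m=cv2.morphologyEx(m,cv2.MORPH_OPEN,np.ones((3,3))); k=max(cv2.findContours(m,cv2.RETR_EXTERNAL,cv2.CHAIN_APPROX_NONE)[0],key=cv2.contourArea)
    q=X[m>0]; z=np.median(q[:,2]); q=q[abs(q[:,2]-z)<.005]; A=np.c_[q[:,:2]-s['ee_pos'][:2],np.ones(len(q))]; x=np.linalg.lstsq(A,q[:,2],rcond=None)[0]
    print(name,'t',s['time_s'],'tcp',s['ee_pos'].round(4),'psi',psi(s).round(3),'F',s['ft_force'].round(1),'tilt',s['tcp_rot'][:2,2].round(3),'rim z',z.round(4),'slopes',x.round(3),'n',len(q)); capfit(s,c,k,z,min(vmax,220)); return s,c,k,z
E
python3 -c "
from h import *
rimpose('w6',.072,.095)"
```

```text
w6 t 11.7333 tcp [0.507  0.0126 0.0485] psi 0.09 F [-10.   -0.4  32.3] tilt [-0.022 -0.009] rim z 0.0809 slopes [-0.004 -0.026  0.08 ] n 19304
cap: xmin -86.7 centre [-55.6 -14.8] r 28.3 (should be -80, [-48 -14], 32)
```

Emit:
arm_command --series '[-0.1,0,1,0,0,0,2,0,0,0,2.5,0,0,0,1.5,0,0.3,2,0.3,-0.02,0.3,3,0.3,-0.02,0.3,3,0.3,-0.02,0.3,3,0.2,-0.02,0.3,2,0,0,0,1,0,0,0,0,0,0]'

```text
time_s: 12.7
ee_pos: [0.5149, 0.1549, 0.129]
tcp_rot: [[-0.999, 0.001, -0.037], [0.001, 1.0, -0.01], [0.037, -0.01, -0.999]]
ft_force: [-0.6, 0.3, -1.6]
gripper_width: 0.0634
```

Emit:
arm_command --series '[0,0,-1.5,0,0,0,-1.8,0,0,0,-1.8,0,0,0,-1.8,0,0,0,-1,0,0,0,0,0]'

```text
time_s: 13.2
ee_pos: [0.5135, 0.1465, 0.0459]
tcp_rot: [[-0.999, 0.005, -0.039], [0.006, 1.0, -0.015], [0.039, -0.015, -0.999]]
ft_force: [0.1, 0.2, -1.8]
gripper_width: 0.0633
```

Emit:
arm_command --series '[0,0,-0.8,0,0,0,-0.8,0,0,0,-0.5,0,0,0,0,0]'

```text
time_s: 13.53
ee_pos: [0.5144, 0.1437, 0.0243]
tcp_rot: [[-0.999, 0.009, -0.039], [0.009, 1.0, -0.016], [0.038, -0.016, -0.999]]
ft_force: [0.2, -0.7, -1.9]
gripper_width: 0.0635
```

Emit:
arm_command --series '[0,0,-0.4,0,0,0,0,0]'

```text
time_s: 13.7
ee_pos: [0.515, 0.1438, 0.0205]
tcp_rot: [[-0.999, 0.009, -0.038], [0.009, 1.0, -0.015], [0.037, -0.016, -0.999]]
ft_force: [0.1, 0.3, -2.5]
gripper_width: 0.0634
```

Emit:
arm_command --series '[0,0,0,0,0,0,0,0,0,0,0,0,0,0,0,0,0,0,0,0,0,0,1,0,0,0,2.5,0,0,0,3.5,0,0,0,3.5,0,0,0,3,0,0,0,1.5,0,0,0,0,0]' --grip -1

```text
time_s: 14.7
ee_pos: [0.5149, 0.1437, 0.1833]
tcp_rot: [[-0.999, 0.008, -0.034], [0.009, 1.0, -0.014], [0.034, -0.014, -0.999]]
ft_force: [0.7, -0.2, 1.1]
gripper_width: 0.0852
```

Run:
```python
from h import *
s=get_state(); c=cal('wrist'); print(s['tcp_rot'][:2,2])
uv=cv2.projectPoints(np.array([[.509,.143,.038]]),cv2.Rodrigues(c[2])[0],c[3],c[0],c[1])[0].ravel(); print(uv)
s,c,im,d,X,k=look('w7',.038,uv=uv,sat=60,half=110)
uv=cv2.projectPoints(np.array([[.501,.0115,.036]]),cv2.Rodrigues(c[2])[0],c[3],c[0],c[1])[0].ravel(); print(uv)
```

```text
[-0.03375855 -0.01418582]
[252.95514823 180.92703576]
w7 tcp [0.5149 0.1437 0.1833] psi -0.008 pose [0.5089 0.1434] 0.082 area 0.988 d [-0.006  -0.0004] 0.091
[106.06677507 172.54664982]
```

View pics/w7.png

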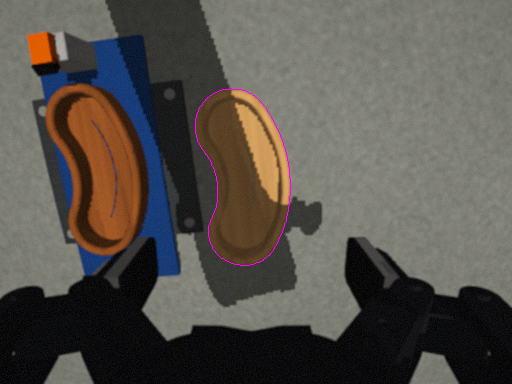

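Run:
```python
from h import *
for zl in(.029,.031,.033): jigpose('w7',(20,152,76,262),zlo=zl)
```

```text
rim (46, 84, 97, 172) z 0.03554493117082441 (array([0.50062245, 0.01208073]), np.float64(0.08653088478411641), 0.9788410164039907)
plate ((501.2917785644531, 3.406005859375), (233.6562042236328, 104.413818359375), 5.212236404418945)
rim (46, 84, 97, 172) z 0.03564667558164797 (array([0.50070163, 0.01175384]), np.float64(0.08748392812627914), 0.9689163368382733)
plate ((501.2917785644531, 3.406005859375), (233.6562042236328, 104.413818359375), 5.212236404418945)
rim (46, 84, 96, 172) z 0.035757316805027806 (array([0.50078549, 0.01143247]), np.float64(0.08854758008422481), 0.9588107128416543)
plate ((501.2917785644531, 3.406005859375), (233.6562042236328, 104.413818359375), 5.212236404418945)
```

Emit:
arm_command --series '[-0.3,0,-1,0.03,-0.2,0,-2,0.03,0,0,-2,0.02,0,0,-2,0,0,0,-2,0,0,0,-1,0,0,0,0,0]'

```text
time_s: 15.33
ee_pos: [0.5054, 0.1421, 0.0741]
tcp_rot: [[-0.996, -0.075, -0.038], [-0.075, 0.997, -0.019], [0.039, -0.016, -0.999]]
ft_force: [0.4, 0.3, -0.2]
gripper_width: 0.0855
```

Emit:
arm_command --series '[0.3,0.1,-0.8,0.008,0,0,-0.8,0,0,0,-0.8,0,0,0,-0.5,0,0,0,0,0]'

```text
time_s: 15.75
ee_pos: [0.5092, 0.1433, 0.0429]
tcp_rot: [[-0.996, -0.084, -0.037], [-0.083, 0.996, -0.019], [0.039, -0.016, -0.999]]
ft_force: [-0.4, 0.0, -0.2]
gripper_width: 0.0856
```

Emit:
arm_command --series '[0,0,-0.7,0,0,0,-0.5,0,0,0,-0.1,0,0,0,0,0]'

```text
time_s: 16.08
ee_pos: [0.5101, 0.1436, 0.0296]
tcp_rot: [[-0.996, -0.084, -0.035], [-0.083, 0.996, -0.018], [0.037, -0.015, -0.999]]
ft_force: [-0.0, 0.5, 0.2]
gripper_width: 0.0852
```

Emit:
arm_command --series '[0,0,0,0,0,0,0,0,0,0,0,0,0,0,0,0,0,0,0,0,0,0,0,0,0,0,0,0]' --grip 1

```text
time_s: 16.67
ee_pos: [0.5107, 0.144, 0.0304]
tcp_rot: [[-0.996, -0.084, -0.034], [-0.083, 0.996, -0.017], [0.035, -0.014, -0.999]]
ft_force: [1.1, 0.2, -0.4]
gripper_width: 0.0632
```

Emit:
arm_command --series '[0,0,1,0,0,0,2,0,0,0,2.5,0,0,0,2.5,0,0,-0.5,1,0,-0.1,-1.5,0.2,0,-0.2,-2,0.2,0,-0.2,-2,0.2,0,-0.2,-2,0.2,0,-0.1,-1.5,0.1,0,0,-0.7,0.1,0,0,0,0.1,0]'

```text
time_s: 17.67
ee_pos: [0.4953, 0.0287, 0.1325]
tcp_rot: [[-0.996, -0.082, -0.043], [-0.081, 0.996, -0.022], [0.045, -0.019, -0.999]]
ft_force: [-0.3, 0.8, -1.3]
gripper_width: 0.0631
```

Emit:
arm_command --series '[0.3,-0.6,0,0.005,0.3,-0.7,0,0,0,-0.1,0,0,0,0,0,0]'

```text
time_s: 18.0
ee_pos: [0.5011, 0.0139, 0.1311]
tcp_rot: [[-0.995, -0.088, -0.045], [-0.087, 0.996, -0.022], [0.047, -0.018, -0.999]]
ft_force: [1.0, -0.2, -2.1]
gripper_width: 0.063
```

```bash
python3 -c "
from h import *
z=get_state()['ee_pos'][2]
rimpose('w8',z-.002,z+.018)
jigpose('w8',(0,512,0,300))"
```

```text
w8 t 18.0 tcp [0.5011 0.0139 0.1311] psi 0.088 F [ 1.  -0.2 -2.1] tilt [-0.045 -0.022] rim z 0.1389 slopes [-0.016 -0.005  0.138] n 12305
cap: xmin -80.6 centre [-51.8 -12.6] r 26.6 (should be -80, [-48 -14], 32)Traceback (most recent call last):
  File "<string>", line 5, in <module>
    jigpose('w8',(0,512,0,300))
    ~~~~~~~^^^^^^^^^^^^^^^^^^^^
  File "h.py", line 68, in jigpose
    kk=max(cv2.findContours(m,cv2.RETR_EXTERNAL,cv2.CHAIN_APPROX_NONE)[0],key=cv2.contourArea)
ValueError: max() iterable argument is empty
```

Emit:
arm_command --series '[0.1,-0.15,-1,0,0,0,-1.2,0,0,0,-1.2,0,0,0,-1.2,0,0,0,-0.5,0]'

```text
time_s: 18.47
ee_pos: [0.5037, 0.0159, 0.0771]
tcp_rot: [[-0.995, -0.094, -0.042], [-0.093, 0.995, -0.021], [0.044, -0.017, -0.999]]
ft_force: [-0.2, -0.5, -2.1]
gripper_width: 0.0631
```

Emit:
arm_command --series '[-0.15,-0.35,0,-0.006,0,0,-0.2,0,0,0,0,0]'

```text
time_s: 18.72
ee_pos: [0.5007, 0.0129, 0.0728]
tcp_rot: [[-0.995, -0.089, -0.046], [-0.088, 0.996, -0.022], [0.048, -0.017, -0.999]]
ft_force: [0.3, 0.7, -2.7]
gripper_width: 0.0629
```

Emit:
arm_command --series '[0.12,-0.08,-0.2,0,0,0,-0.3,0,0,0,0,0]'

```text
time_s: 18.97
ee_pos: [0.5031, 0.0122, 0.0686]
tcp_rot: [[-0.995, -0.089, -0.043], [-0.089, 0.996, -0.021], [0.045, -0.017, -0.999]]
ft_force: [-0.1, 0.1, -2.4]
gripper_width: 0.0631
```

Emit:
arm_command --series '[-0.08,0,-0.3,0,0,0,-0.3,0,0,0,0,0]'

```text
time_s: 19.22
ee_pos: [0.5031, 0.0118, 0.0648]
tcp_rot: [[-0.995, -0.089, -0.042], [-0.088, 0.996, -0.02], [0.043, -0.017, -0.999]]
ft_force: [-1.4, -0.5, 1.0]
gripper_width: 0.063
```

Emit:
arm_command --series '[-0.12,0,-0.1,0,0,0,-0.2,0]'

```text
time_s: 19.38
ee_pos: [0.5029, 0.0117, 0.0636]
tcp_rot: [[-0.995, -0.089, -0.039], [-0.088, 0.996, -0.02], [0.041, -0.016, -0.999]]
ft_force: [-7.6, -1.6, 11.4]
gripper_width: 0.063
```

Emit:
arm_command --series '[-0.25,0,0,0,-0.1,0,0,0]'

```text
time_s: 19.55
ee_pos: [0.5006, 0.0115, 0.0641]
tcp_rot: [[-0.995, -0.089, -0.036], [-0.088, 0.996, -0.02], [0.038, -0.017, -0.999]]
ft_force: [1.3, -0.8, -0.8]
gripper_width: 0.0629
```

Emit:
arm_command --series '[0,0,-0.2,0,0,0,-0.3,0]'

```text
time_s: 19.72
ee_pos: [0.5016, 0.0108, 0.0596]
tcp_rot: [[-0.995, -0.089, -0.033], [-0.088, 0.996, -0.021], [0.035, -0.018, -0.999]]
ft_force: [-0.1, -2.9, 0.1]
gripper_width: 0.0629
```

Entering freely now (6.5 mm in). Continue, nudging y slightly.

Emit:
arm_command --series '[-0.08,0.02,-0.25,0,0,0,-0.25,0]'

```text
time_s: 19.88
ee_pos: [0.5013, 0.0101, 0.054]
tcp_rot: [[-0.996, -0.089, -0.032], [-0.088, 0.996, -0.022], [0.034, -0.019, -0.999]]
ft_force: [0.5, -1.2, -1.4]
gripper_width: 0.0628
```

Emit:
arm_command --series '[0,0,-0.15,0,0,0,0,0]'

```text
time_s: 20.05
ee_pos: [0.5016, 0.0101, 0.0528]
tcp_rot: [[-0.996, -0.088, -0.032], [-0.088, 0.996, -0.021], [0.034, -0.018, -0.999]]
ft_force: [-1.0, -2.4, 4.5]
gripper_width: 0.0628
```

```bash
python3 -c "
from h import *
rimpose('w9',.05,.075)"
```

```text
w9 t 20.05 tcp [0.5016 0.0101 0.0528] psi 0.088 F [-1.  -2.4  4.5] tilt [-0.032 -0.021] rim z 0.0596 slopes [0.007 0.001 0.06 ] n 12240
cap: xmin -80.5 centre [-52.  -12.8] r 26.6 (should be -80, [-48 -14], 32)
```

Emit:
arm_command --series '[0,0,0,0,0,0,0,0,0,0,0,0,0,0,0,0,0,0,0,0,0,0,0,0,0,0,1,0,0,0,2,0,0,0,3,0,0,0,3,0,0,-0.5,3,0,0,-1,2,0]' --grip -1

```text
time_s: 21.1
ee_pos: [0.4928, -0.0017, 0.1936]
tcp_rot: [[-0.994, -0.092, -0.051], [-0.091, 0.996, -0.022], [0.053, -0.017, -0.998]]
ft_force: [0.1, 0.8, -0.6]
gripper_width: 0.085
```

Emit:
arm_command --series '[0,-2,1,0,0,-2.5,0,0,0,-2.5,0,0.03,0,-2.5,0,0.03,0.1,-2.5,0,0.03,0.2,-2,0,0.03,0,0,0,0,0,0,0,0]'

```text
time_s: 21.77
ee_pos: [0.4987, -0.1493, 0.2196]
tcp_rot: [[-0.976, -0.215, -0.027], [-0.215, 0.976, -0.023], [0.032, -0.017, -0.999]]
ft_force: [0.1, 0.3, -0.0]
gripper_width: 0.0854
```

Run:
```python
from h import *
s=get_state(); print(s['ee_pos'],psi(s),s['tcp_rot'][:2,2],s['time_s'])
c=cal('wrist'); im,d=grab_frame('wrist'); X=cloud(c,d); np.savez('w10',im=im,d=d,X=X); save('w10.png',im)
for p in([.501,.0115,.06],[.581,-.277,.038]): print(cv2.projectPoints(np.array([p]),cv2.Rodrigues(c[2])[0],c[3],c[0],c[1])[0].ravel())
```

```text
[ 0.49874558 -0.14932318  0.21955516] 0.21706036142255639 [-0.02747996 -0.02326129] 21.7667
[417.2610254  222.17207001]
[118.76687886 228.14005206]
```

View pics/w10.png

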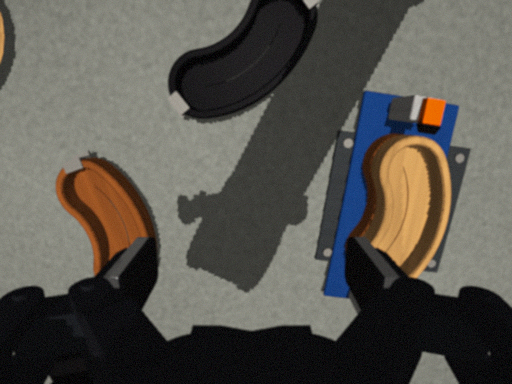

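Emit:
arm_command --series '[0.6,-1,0,0.03,1,-1.6,0,0.04,1,-1.6,0,0.04,1,-1.6,0,0.04,1,-1.6,0,0.04,1,-1.6,0,0.04,0.6,-0.8,0,0.02,0,0,0,0,0,0,0,0]'

```text
time_s: 22.57
ee_pos: [0.5656, -0.2362, 0.2204]
tcp_rot: [[-0.879, -0.476, -0.022], [-0.475, 0.879, -0.022], [0.029, -0.009, -1.0]]
ft_force: [-1.1, 0.7, 0.4]
gripper_width: 0.0851
```

Run:
```python
from h import *
f=np.load('w10.npz'); im,X=f['im'],f['X']; m=(X[...,2]>.05)&(X[...,2]<.075)&(abs(X[...,0]-.5)<.077)&(abs(X[...,1]-.005)<.05); m[270:]=0
q=X[m]; A=np.c_[q[:,:2]-[.5,.0115],np.ones(len(q))]; print('pale rim plane',np.linalg.lstsq(A,q[:,2],rcond=None)[0].round(4),len(q))
s=get_state(); c=cal('wrist')
uv=cv2.projectPoints(np.array([[.5813,-.277,.038]]),cv2.Rodrigues(c[2])[0],c[3],c[0],c[1])[0].ravel(); print(uv,s['tcp_rot'][:2,2],s['time_s'])
s,c,im,d,X,k=look('w11',.038,uv=uv,sat=90,half=110)
```

```text
pale rim plane [-0.013   0.0015  0.0576] 3245
[209.39341121 173.19846237] [-0.02181685 -0.02166268] 22.5667
w11 tcp [ 0.5656 -0.2362  0.2204] psi 0.496 pose [ 0.5821 -0.2812] 0.527 area 0.934 d [ 0.0165 -0.045 ] 0.031
```

View pics/w11.png

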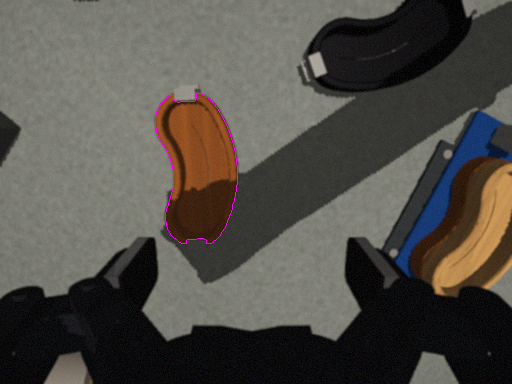

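```bash
cat >> h.py <<'E'
def zpose(name,u0,u1,v0,v1,zr,zlo=.008):
    f=np.load(name+'.npz'); c=cal('wrist'); X=f['X']; w=np.zeros(X.shape[:2],np.uint8); w[v0:v1,u0:u1]=1
    m=((X[...,2]>zr-zlo)&(X[...,2]<zr+.008)&(w>0)).astype(np.uint8); m=cv2.morphologyEx(m,cv2.MORPH_CLOSE,np.ones((5,5))); 
    k=max(cv2.findContours(m,cv2.RETR_EXTERNAL,cv2.CHAIN_APPROX_NONE)[0],key=cv2.contourArea); h=cv2.boundingRect(k)
    s=get_state(); r=pose_from_poly(onplane(c,k.reshape(-1,2),zr)[:,:2]); print(h,'pose',r[0].round(4),r[1].round(3),'area',round(r[2],3),'d',((r[0]-s['ee_pos'][:2])*100).round(2),(r[1]-psi(s)).round(3),'t',s['time_s'])
E
python3 -c "
from h import *
for z in(.006,.008,.011): zpose('w11',145,250,75,255,.038,z)"
```

```text
(154, 87, 83, 163) pose [ 0.5825 -0.2814] 0.532 area 0.978 d [ 1.7  -4.57] 0.035 t 22.6167
(154, 87, 83, 163) pose [ 0.5824 -0.2814] 0.531 area 0.98 d [ 1.69 -4.56] 0.034 t 22.6167
(154, 87, 83, 163) pose [ 0.5823 -0.2814] 0.529 area 0.982 d [ 1.68 -4.56] 0.033 t 22.6167
```

Emit:
arm_command --series '[0.3,-0.9,-1,0.01,0.4,-1.1,-1.5,0.01,0.4,-1.1,-1.5,0.01,0.3,-0.9,-1.5,0,0,0,-1.5,0,0,0,-1,0,0,0,0,0,0,0,0,0]'

```text
time_s: 23.28
ee_pos: [0.5806, -0.2657, 0.138]
tcp_rot: [[-0.86, -0.51, -0.019], [-0.51, 0.86, -0.014], [0.023, -0.003, -1.0]]
ft_force: [1.0, 0.3, 1.3]
gripper_width: 0.0853
```

```bash
python3 -c "
from h import *
s=get_state(); c=cal('wrist'); im,d=grab_frame('wrist'); X=cloud(c,d); np.savez('w12',im=im,d=d,X=X); save('w12.png',im); print(s['ee_pos'],psi(s))
zpose('w12',100,420,0,330,.038,.010)
rows=((X[...,2]>.03)&(X[...,2]<.045)); rows[330:]=0; v,u=np.nonzero(rows); print(u.min(),u.max(),v.min(),v.max())"
```

```text
[ 0.58059942 -0.26566594  0.13800627] 0.5355541118682173
(167, 76, 108, 216) pose [ 0.5829 -0.2818] 0.534 area 0.977 d [ 0.23 -1.63] -0.002 t 23.3333
167 511 0 306
```

Emit:
arm_command --series '[0.1,-0.6,-1,0,0.1,-0.7,-1.5,0,0,-0.1,-1.5,0,0,0,-1.5,0,0,0,-1,0,0,0,0,0]'

```text
time_s: 23.83
ee_pos: [0.5849, -0.2824, 0.0709]
tcp_rot: [[-0.859, -0.511, -0.012], [-0.511, 0.86, -0.017], [0.018, -0.008, -1.0]]
ft_force: [-0.3, 0.4, -0.8]
gripper_width: 0.0857
```

Emit:
arm_command --series '[-0.2,0.05,-0.8,0,0,0,-0.9,0,0,0,-0.9,0,0,0,-0.7,0,0,0,-0.4,0,0,0,0,0]'

```text
time_s: 24.33
ee_pos: [0.583, -0.283, 0.0305]
tcp_rot: [[-0.86, -0.51, -0.011], [-0.51, 0.86, -0.017], [0.018, -0.009, -1.0]]
ft_force: [-0.3, 0.1, -0.4]
gripper_width: 0.085
```

Emit:
arm_command --series '[0,0,0,0,0,0,0,0,0,0,0,0,0,0,0,0,0,0,0,0,0,0,0,0,0,0,0,0]' --grip 1

```text
time_s: 24.92
ee_pos: [0.5837, -0.2826, 0.0314]
tcp_rot: [[-0.86, -0.511, -0.009], [-0.511, 0.86, -0.017], [0.017, -0.01, -1.0]]
ft_force: [-0.4, -0.1, -1.4]
gripper_width: 0.0626
```

Emit:
arm_command --series '[0,0,1,0,0,0,2,0,0,0,2.5,0,0,0,2.5,0,0,0,2.5,0,-0.4,1,1.2,-0.03,-0.8,2,0,-0.05,-0.8,2.3,0,-0.06,-0.8,2.3,0,-0.06,-0.8,2.3,0,-0.06,-0.8,2.3,0,-0.05,-0.5,2,0,-0.04]'

```text
time_s: 25.92
ee_pos: [0.5298, -0.1439, 0.1617]
tcp_rot: [[-0.988, -0.156, -0.011], [-0.156, 0.988, -0.017], [0.014, -0.015, -1.0]]
ft_force: [-0.8, -0.7, -1.5]
gripper_width: 0.0629
```

Emit:
arm_command --series '[0,-1,1.5,-0.03,0,-0.5,1.5,-0.03,0,0,0.5,0,0,0,0,0]'

```text
time_s: 26.25
ee_pos: [0.5282, -0.1512, 0.1997]
tcp_rot: [[-0.995, -0.102, -0.012], [-0.102, 0.995, -0.011], [0.013, -0.01, -1.0]]
ft_force: [0.6, -0.5, -2.1]
gripper_width: 0.0627
```

Run:
```python
from h import *
s=get_state(); c=cal('wrist'); im,d=grab_frame('wrist'); X=cloud(c,d); np.savez('w13',im=im,d=d,X=X); save('w13.png',im); print(s['ee_pos'],psi(s),s['tcp_rot'][:2,2])
for p in([.501,.0115,.06],[.584,.005,.07],[.418,-.009,.07]): print(cv2.projectPoints(np.array([p]),cv2.Rodrigues(c[2])[0],c[3],c[0],c[1])[0].ravel())
m=(X[...,2]>.05)&(X[...,2]<.068)&(abs(X[...,0]-.5)<.079)&(abs(X[...,1]-.005)<.05); v,u=np.nonzero(m); print(u.min(),u.max(),v.min(),v.max())
z=s['ee_pos'][2]+.0066
m=((X[...,2]>z-.004)&(X[...,2]<z+.006)).astype(np.uint8); m[300:]=0; print(m.sum())
k=max(cv2.findContours(m,cv2.RETR_EXTERNAL,cv2.CHAIN_APPROX_NONE)[0],key=cv2.contourArea); capfit(s,c,k,z,200)
```

```text
[ 0.5282407  -0.15118909  0.19971114] 0.10268326167879109 [-0.01173087 -0.01099704]
[442.34843494 174.64952894]
[418.67607849 265.88494403]
[448.70267523  70.97312911]
380 476 78 256
13213
cap: xmin -80.7 centre [-53.  -12.6] r 25.4 (should be -80, [-48 -14], 32)
```

View pics/w13.png

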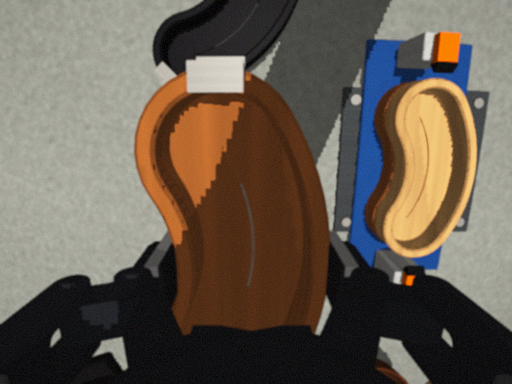

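Run:
```python
from h import *
for z in(.005,.007,.010): zpose('w13',362,490,72,262,.060,z)
f=np.load('w13.npz'); X=f['X']; hsv=cv2.cvtColor(f['im'],cv2.COLOR_RGB2HSV)
b=(hsv[...,0]>100)&(hsv[...,0]<125)&(hsv[...,1]>150)&(abs(X[...,2]-.012)<.004); P=X[b][:,:2]; print('plate',cv2.minAreaRect((P*1e3).astype(np.float32)))
m=(X[...,2]>.0575)&(X[...,2]<.0635)&(abs(X[...,0]-.5)<.079)&(abs(X[...,1]-.005)<.05); q=X[m]; A=np.c_[q[:,:2]-[.5,.0115],np.ones(len(q))]; print('rim plane',np.linalg.lstsq(A,q[:,2],rcond=None)[0].round(4),len(q))
```

```text
(382, 78, 95, 180) pose [0.5    0.0083] 0.098 area 0.984 d [-2.82 15.95] -0.005 t 26.3
(381, 78, 96, 180) pose [0.5    0.0079] 0.099 area 0.996 d [-2.82 15.91] -0.003 t 26.3
(380, 78, 97, 180) pose [0.5    0.0073] 0.101 area 1.015 d [-2.82 15.85] -0.002 t 26.3
plate ((586.0152587890625, -137.8917694091797), (397.49749755859375, 401.23199462890625), 2.068664789199829)
rim plane [ 0.     -0.0013  0.0594] 3792
```

Emit:
arm_command --series '[-0.1,1,-0.5,-0.003,-0.2,1.5,-0.8,-0.003,-0.3,1.8,-0.8,-0.003,-0.3,1.8,-0.8,0,-0.3,1.8,-0.8,0,-0.3,1.8,-0.5,0,-0.3,1.8,-0.5,0,-0.2,1.2,0,0,0,0.5,0,0,0,0,0,0]'

```text
time_s: 27.13
ee_pos: [0.4993, -0.0097, 0.1397]
tcp_rot: [[-0.995, -0.092, -0.026], [-0.092, 0.996, -0.012], [0.027, -0.009, -1.0]]
ft_force: [-0.6, 0.0, -0.3]
gripper_width: 0.0626
```

Emit:
arm_command --series '[0.1,0.8,-0.2,0,0.1,0.7,-0.7,0,0,0.2,-0.8,0,0,0,-0.8,0,0,0,-0.4,0,0,0,0,0]'

```text
time_s: 27.63
ee_pos: [0.5015, 0.0065, 0.1065]
tcp_rot: [[-0.996, -0.089, -0.027], [-0.089, 0.996, -0.013], [0.028, -0.011, -1.0]]
ft_force: [-0.4, -0.1, -2.2]
gripper_width: 0.0631
```

Emit:
arm_command --series '[0.05,0.3,0,0,0,0,-0.4,0,0,0,-0.4,0,0,0,0,0]'

```text
time_s: 27.97
ee_pos: [0.5022, 0.0082, 0.0975]
tcp_rot: [[-0.996, -0.087, -0.027], [-0.086, 0.996, -0.014], [0.028, -0.011, -1.0]]
ft_force: [0.5, -0.4, -1.5]
gripper_width: 0.0628
```

Emit:
arm_command --series '[-0.03,0.17,-0.1,0.002,0,0,-0.3,0,0,0,0,0]'

```text
time_s: 28.22
ee_pos: [0.5021, 0.0098, 0.0934]
tcp_rot: [[-0.996, -0.088, -0.026], [-0.088, 0.996, -0.014], [0.028, -0.011, -1.0]]
ft_force: [-0.0, -0.4, -1.8]
gripper_width: 0.0628
```

Emit:
arm_command --series '[0,0,-0.2,0,0,0,-0.2,0,0,0,0,0]'

```text
time_s: 28.47
ee_pos: [0.5023, 0.0099, 0.0894]
tcp_rot: [[-0.996, -0.088, -0.026], [-0.088, 0.996, -0.014], [0.027, -0.011, -1.0]]
ft_force: [-0.6, -0.7, 0.0]
gripper_width: 0.063
```

Emit:
arm_command --series '[0,0,-0.2,0,0,0,-0.1,0]'

```text
time_s: 28.63
ee_pos: [0.5017, 0.0098, 0.0871]
tcp_rot: [[-0.996, -0.088, -0.028], [-0.088, 0.996, -0.013], [0.029, -0.011, -1.0]]
ft_force: [-5.8, 0.8, 6.7]
gripper_width: 0.0628
```

Emit:
arm_command --series '[-0.08,0,-0.2,0,0,0,-0.3,0]'

```text
time_s: 28.8
ee_pos: [0.5022, 0.0097, 0.085]
tcp_rot: [[-0.996, -0.088, -0.025], [-0.087, 0.996, -0.012], [0.026, -0.01, -1.0]]
ft_force: [-6.0, 0.7, 17.6]
gripper_width: 0.0628
```

```bash
python3 -c "
from h import *
rimpose('w14',.083,.105,sat=0)
f=np.load('w14.npz'); X=f['X']; hsv=cv2.cvtColor(f['im'],cv2.COLOR_RGB2HSV)
"
```

```text
w14 t 28.8 tcp [0.5022 0.0097 0.085 ] psi 0.088 F [-6.   0.7 17.6] tilt [-0.025 -0.012] rim z 0.0916 slopes [-0.002 -0.002  0.091] n 11831
cap: xmin -80.7 centre [-52.  -12.4] r 25.1 (should be -80, [-48 -14], 32)
```

Emit:
arm_command --series '[-0.05,0,-0.4,0,0,0,-0.5,0]'

```text
time_s: 29.02
ee_pos: [0.5012, 0.0098, 0.0798]
tcp_rot: [[-0.996, -0.087, -0.027], [-0.087, 0.996, -0.011], [0.028, -0.009, -1.0]]
ft_force: [-16.6, 0.1, 30.8]
gripper_width: 0.063
```

Emit:
arm_command --series '[-0.05,0,-0.4,0,0,0,-0.5,0]'

```text
time_s: 29.18
ee_pos: [0.5005, 0.0097, 0.0762]
tcp_rot: [[-0.996, -0.087, -0.03], [-0.086, 0.996, -0.009], [0.03, -0.006, -1.0]]
ft_force: [-18.8, -1.2, 58.9]
gripper_width: 0.0628
```

```bash
python3 -c "
from h import *
rimpose('w15',.073,.095,sat=0)"
```

```text
w15 t 29.1833 tcp [0.5005 0.0097 0.0762] psi 0.087 F [-18.8  -1.2  58.9] tilt [-0.03  -0.009] rim z 0.0836 slopes [-0.011 -0.     0.083] n 11972
cap: xmin -81.0 centre [-52.6 -12.6] r 25.1 (should be -80, [-48 -14], 32)
```

Emit:
arm_command --series '[0,0,0.1,0,0,0,0,0]'

```text
time_s: 29.4
ee_pos: [0.4996, 0.0095, 0.078]
tcp_rot: [[-0.996, -0.086, -0.031], [-0.086, 0.996, -0.008], [0.032, -0.005, -0.999]]
ft_force: [0.6, -0.8, -8.2]
gripper_width: 0.0627
```

Emit:
arm_command --series '[0,0,0,0,0,0,0,0,0,0,0,0,0,0,0,0,0,0,0,0,0,0,0,0,0,0,1,0,0,0,2,0,0,0,3,0,0.3,0.5,3,0,0.3,1,2,0,0,0,0,0]' --grip -1

```text
time_s: 30.4
ee_pos: [0.5061, 0.0242, 0.1949]
tcp_rot: [[-0.996, -0.085, -0.029], [-0.085, 0.996, -0.009], [0.03, -0.007, -1.0]]
ft_force: [1.3, 0.6, 0.1]
gripper_width: 0.0857
```

Run:
```python
from h import *
s=get_state(); c=cal('wrist'); im,d=grab_frame('wrist'); X=cloud(c,d); np.savez('w16',im=im,d=d,X=X); save('w16.png',im); print(s['ee_pos'],psi(s),s['tcp_rot'][:2,2],s['time_s'])
t=.09; R=np.array([[np.cos(t),-np.sin(t)],[np.sin(t),np.cos(t)]]); L=(X[...,:2]-[.501,.0105])@R
m=(X[...,2]>.076)&(X[...,2]<.10)&(abs(L[...,0])<.082)&(L[...,1]>-.05)&(L[...,1]<.036)
q=np.c_[L[m],X[...,2][m]]; A=np.c_[q[:,:2],np.ones(len(q))]; print('rim plane',np.linalg.lstsq(A,q[:,2],rcond=None)[0].round(4),len(q))
for a in(-1,1):
    e=q[(q[:,0]*a>.055)]; print(a,len(e),np.median(e[:,2]) if len(e) else 0)
hsv=cv2.cvtColor(im,cv2.COLOR_RGB2HSV); o=(hsv[...,0]<14)&(hsv[...,1]>200)&(hsv[...,2]>200)&(X[...,2]>.06)&(X[...,2]<.09)&(abs(L[...,0])>.083)
for a in(-1,1):
    g=o&(L[...,0]*a>0); print('orange',a,g.sum(),(L[g]*1e3).min(0).round(1) if g.any() else '',(L[g]*1e3).max(0).round(1) if g.any() else '')
```

```text
[0.50609558 0.02415869 0.19492611] 0.08485837000802775 [-0.02935465 -0.00911557] 30.4
rim plane [-0.005   0.0038  0.0835] 5592
-1 1312 0.08410163138389715
1 1039 0.08381446708605725
orange -1 0  
orange 1 0
```

View pics/w16.png

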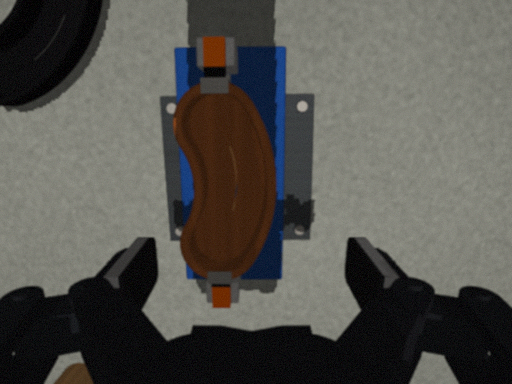

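Run:
```python
from h import *
t=.088; R=np.array([[np.cos(t),-np.sin(t)],[np.sin(t),np.cos(t)]])
for n in('w4','w7','w13','w16'):
    f=np.load(n+'.npz'); im,X=f['im'],f['X']; L=(X[...,:2]-[.5007,.0105])@R*1e3; hsv=cv2.cvtColor(im,cv2.COLOR_RGB2HSV)
    for a in(-1,1):
        g=(hsv[...,0]<16)&(hsv[...,1]>200)&(X[...,2]>.072)&(X[...,2]<.085)&(L[...,0]*a>84)&(L[...,0]*a<125)&(abs(L[...,1]+14)<20)
        if g.sum()>10: print(n,a,g.sum(),'x',np.percentile(L[g][:,0],[3,50,97]).round(1),'z',np.median(X[g][:,2]).round(4))
```

```text
w4 -1 29 x [-105.7  -96.7  -90.7] z 0.0725
w4 1 178 x [ 89.6  99.7 110.8] z 0.0725
w7 -1 351 x [-110.8 -101.4  -90.4] z 0.0726
w13 -1 157 x [-111.3 -100.7  -90.5] z 0.0724
w13 1 25 x [90.  93.5 99.7] z 0.0723
w16 -1 337 x [-111.  -101.   -90.9] z 0.0725
w16 1 166 x [ 89.5  99.3 110.3] z 0.0724
```

```bash
python3 -c "
from rig import *
print(hand_in(), get_state()['time_s'])"
```

```text
the job is handed in; nothing more can be done
the job is handed in; nothing more can be done
```

I nested the pale tray in the jig's bottom tray, then set the darker tray on it and pressed it down by the waist grip until both tabs went under the catches. I let go, backed off to a tool height of about 0.19 m and handed in at about 30 s of the 72 s allowed.

**Last checks, all in line with home:**
- **Pale tray:** its rim was level at 59.4 mm, where home is 60 mm.
- **Darker tray:** its rim ends were at 84.1 mm and 83.8 mm, where home is 84 mm, tilted about 0.005 rad.
- **Catches:** both orange slides were back within about 0.5 mm of where they started, and a pull of about 8 N before I opened the fingers did not lift the tray.
- **Forces:** the press peaked at about 59 N on the wrist, above the suggested 10 to 20 N per end but under the 120 N limit. I did not need to press the ends separately.

**What went wrong or disagreed:**
- **First try failed:** I gripped the pale tray too low. At about 32 N it had slid and turned in the grip. I put it down on the bench, gripped it higher, and the second try went in.
- **Sideways fit was not measured directly:** views from opposite sides differed by about 3 mm in y. I went by the tool position and the clean entry of each foot instead.
- **Tool tilt:** the tool's tilt drifted by up to about 0.06 rad. The trays themselves measured level.
- **Bystanders:** I took no final picture of them. No contact with them showed on the way.

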